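# Full blast from the two-stage blow gun

### The arm

A 7-joint arm with a two-finger parallel gripper is mounted at the origin on a cart in front of the work surface, level with it; the furniture and walls round the work are solid. World frame = base frame: x ahead of the robot, y to its left, z up, the work surface at z = 0. Lengths are in m, angles in rad, forces in N, time in s.
With the tool pointing down it reaches from about 0.425 to 0.925 m from the base axis. Payload 6.8 kg.
Tool frame: the origin (TCP) lies on the centre line of the jaws, within the pads' length; the fingertips stand 19 mm ahead of it and the grasp point (between the pads) is the TCP; z points along the fingers, y is the line along which they close (so a half turn about z gives the same grasp; the last joint's range is limited). The gripper opens to 85 mm and grips with 20 to 120 N. Pads are 22 mm wide; open, the fingers measure 114 mm over their backs; the gripper's body (76 mm by 85 mm) begins 54 mm behind the grasp point. The pads swing forward as they close: fully open they stand 13 mm farther back than shut.
Start: joints at [1.185, 0.477, 0.022, 1.555, -0.011, 1.109, -0.083], TCP at [0.185, -0.649, 0.25] pointing down, gripper open.
Joint ranges: [-2.96, 2.96], [-0.34, 2.1], [-1.41, 1.46], [0.24, 2.44], [-1.37, 4.51], [0.17, 1.92], [-2.96, 2.96]. Speed limits (rad/s): [2.39, 2.39, 3.14, 3.14, 3.14, 3.14, 3.14].

### API

Orientations are given as a rotation vector (axis times angle).
In Python, from bench import r gives the robot as it stands. The module is installed in compiled form; this text tells all that it offers.
- The arm moves only by the tool arm_command, never from a script. Its argument "rows" is a list of rows, each an object of numbers: "fingers": the opening, from -1 (shut) to 1 (fully open); "x", "y", "z": the shift along the tool's x, y, z in m; "ax", "ay", "az": the turn, a rotation vector about the tool's x, y, z in degrees. In form: [{"fingers": .., "x": .., "y": .., "z": .., "ax": .., "ay": .., "az": ..}, ...]. A call has 1 to 10 rows; each row shifts and turns the commanded pose from where the row before left it, along the tool's axes as they then stand; what a row does not reach is not made up. A row lasts 1/12 s, in which the tool goes at most 41.7 mm and 7.16 degrees, less where a joint would pass 70% of its speed; a pose out of reach is approached as far as the arm can. A call is refused whole if a number of a shift passes 0.0417 or a number of a turn 7.16, either way. A call with a gripper value outside its range is refused whole. The fingers move at their own pace and stop on an object; "grip_force" is the grip in N (left out, the last holds). Time passes only in rows, so rows that do not move let the fingers close. It gives the time, the measured TCP pose, the force, the opening and the grip force at its end, in the units of the state.
- r.get_obs(): the state, without advancing time (a new reading comes with each control period).
- r.grab_frame(name): name is "side" or "top"; returns a dict with "frame" (420x560x3 uint8, red, green, blue), "depth" (420x560 float32, m along the optical axis (not along the pixel's ray), 0 where there is no reading), "K" (3x3 intrinsics, pixels), "world_from_camera" (4x4, takes a point from camera to world coordinates). Camera axes: x right, y down, z forward; pixel columns grow to the right and rows downward; lengths in m; the calibration is good to about 2 mm. A picture is of the moment at which its call begins.
- r.hand_in(): hands the job in; it is judged then, once.
The state is a dict: "clock": time; "joints": joint angles; "qvel": joint speeds; "tau": joint torques, N m; "tcp_pos": TCP position; "orientation": TCP orientation; "contact_force": force on the tool from outside, world axes, zero at the start; "moment": the same for the moment, N m; "grip_width": finger opening in m; "gripper_force": force on a finger pad.
Only numpy, scipy, OpenCV 4.12 (cv2) and the standard library are available. Lean on these libraries where they do the work, as an engineer would, in place of code of your own. Each camera call takes 0.05 s, during which the arm holds its last target. There are 200 camera calls.

### The job

Blow the grinding dust off the dental cast: on the bench-mounted blow gun whose nozzle points at the cast, squeeze the side trigger past its first pressure point well into the second stage (full blast), keep it there for about two seconds, then let go and move clear so that it springs back. Do not work the trigger of the other blow gun, and leave the cast where it stands.

Things in the scene. Friction and masses are not known exactly. Their poses are not given: they have to be found in the camera images.
- blow_gun: The blow gun to use, fixed to the bench: level round grey body, 26 mm diameter, in a stand; long thin bent nozzle aimed at the cast. Origin: centre of the base plate's underside (200 x 70 x 10 mm); x along the body to the nozzle, y to the side with the black trigger lever, z up. Body axis at y 0, z 60 mm, free from x -70 to +70 mm between two metal supports, at most 81 mm high.
- squeeze (a point): Where to squeeze, in the gun's frame at x 0, y 5.5, z 60 mm: one finger on the lever, the other on the bare side of the body (y -13 mm). It lies midway between these faces once the lever is fully in, so fingers closing evenly about it do not push on the fixed stand. Axes as the gun's.
- trigger (a joint): First stage of the lever, rad: 0 at rest, 0.10 at the pressure point, where it stops; takes 2 to 4 N. Springs back. The lever is 22 mm high (z 49 to 71), 6 mm thick, hinged at x 70, y 16 mm of the gun and reaches back to x -45. Its outer face at x 0 is at y 38 mm at rest, 31 at the pressure point, 24 fully in; its tail at rest is at y 48.
- second_stage (a joint): Second stage of the same lever on the same hinge, rad: 0 until the pressure point is overcome, 0.10 fully squeezed (lever turned 0.20 in all). Pressed at x 0 it begins to give at about 9 N and is fully in at 13 N; springs back.
- cast: Loose dental cast of yellow stone with teeth, 44 x 48 x 28 mm, standing alone on the bench close ahead of the bent nozzle's tip (centre about 190 mm ahead of the blow gun's origin). Origin: centre of its underside.
- spare_gun: The other blow gun, a bystander, fixed to the bench: same stand, body and lever, but only a short straight stub for a nozzle (18 mm), with nothing in front of it. Origin and axes as for the blow gun.
- spare_trigger (a joint): First stage of the other gun's trigger, rad: 0 at rest, 0.10 at its pressure point. To be left alone.

How it is judged:
By the outcome, as a careful person would: the job done as asked, in the order asked, and still so for the second after the job is handed in, with the robot touching nothing.
It also fails if it takes over 32 s, if anything falls off the work surface, if the arm or the gripper's body presses on something with over 40 N, if the wrist force passes 120 N, or if a joint passes its speed limit or range.

## Working session

There is one attempt and no reset: what is moved stays moved. The work goes in short steps, Python scripts to look and compute and a tool call to move; the robot and the scene stay as the last step left them, time stands still between calls to the robot, and variables do not carry over. Pictures are saved under pics/ and viewed, at most 10 in all, crops included, and the job is handed in when it is done.

Besides the shell and the picture viewer there is one more tool, called as a command line: name --argument value ..., lists and objects as JSON in quotes. arm_command: Moves the arm, as the interface text tells. Its arguments: {"type":"object","properties":{"rows":{"type":"array"},"grip_force":{"type":"number"}},"required":["rows"]}

```bash
mkdir -p pics; python3 - <<'E'
from bench import r
import cv2,numpy as np
o=r.get_obs()
for k in o: print(k,np.round(o[k],3))
for n in("top","side"):
    f=r.grab_frame(n); cv2.imwrite(f"pics/{n}0.png",f["frame"][:,:,::-1]); np.savez(f"{n}0.npz",**f)
    print(n,f["K"].round(1).tolist(),f["world_from_camera"].round(3).tolist(),(f["depth"]>0).mean())
E
```

```text
clock 0.0
joints [ 1.185  0.478  0.022  1.556 -0.011  1.109 -0.083]
qvel [-0.     0.001 -0.    -0.     0.     0.     0.002]
tau [-0.0000e+00 -5.9646e+01  1.6080e+00 -2.8120e+01  1.2000e-02  9.0000e-03
 -0.0000e+00]
tcp_pos [ 0.185 -0.649  0.249]
orientation [-3.11e+00 -4.35e-01  1.00e-03]
contact_force [ 0.248 -0.246  0.243]
moment [ 0.025 -0.001 -0.047]
gripper_force 0.0
grip_width 0.085
top [[413.5, 0.0, 277.6], [0.0, 413.5, 207.8], [0.0, 0.0, 1.0]] [[-0.039, -0.979, 0.201, 0.311], [-0.999, 0.038, -0.006, -0.064], [-0.001, -0.201, -0.98, 0.945], [0.0, 0.0, 0.0, 1.0]] 0.995969387755102
side [[425.3, 0.0, 284.1], [0.0, 425.3, 204.3], [0.0, 0.0, 1.0]] [[-0.989, -0.108, 0.103, 0.361], [-0.147, 0.603, -0.784, 0.859], [0.023, -0.79, -0.612, 0.795], [0.0, 0.0, 0.0, 1.0]] 0.9960246598639456
```

View pics/top0.png

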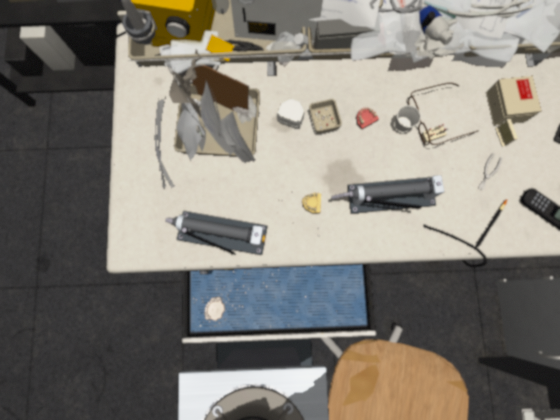

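View pics/side0.png

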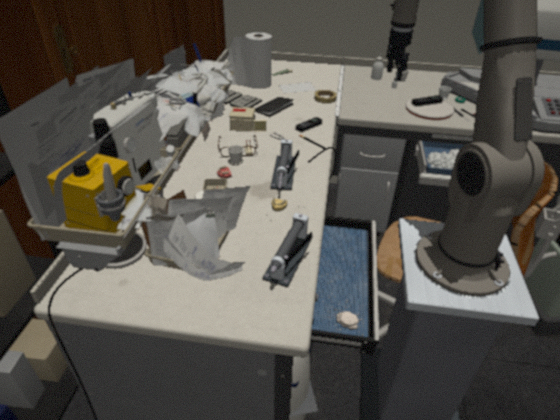

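The top view shows the target gun at about (395,195), its nozzle pointing left at the yellow cast (313,203), with the lever on its lower, robot-facing side. The spare gun is at (220,232).

```bash
cat > h.py <<'E'
import numpy as np,cv2
def cloud(f):
    v,u=np.mgrid[:420,:560]; K,T,d=f["K"],f["world_from_camera"],f["depth"]
    c=np.stack([(u-K[0,2])/K[0,0]*d,(v-K[1,2])/K[1,1]*d,d],-1)
    return c@T[:3,:3].T+T[:3,3]
def proj(f,p):
    T=np.linalg.inv(f["world_from_camera"]);c=np.atleast_2d(p)@T[:3,:3].T+T[:3,3]
    q=c@f["K"].T;return q[:,:2]/q[:,2:]
E
python3 - <<'E'
from h import *
f=dict(np.load("top0.npz"));P=cloud(f);g=dict(np.load("side0.npz"));Q=cloud(g)
im=f["frame"][155:225,295:455,::-1]
a=cv2.resize(im,(800,350),interpolation=cv2.INTER_CUBIC)
z=np.clip(P[155:225,295:455,2]/0.1*255,0,255).astype(np.uint8)
b=cv2.applyColorMap(cv2.resize(z,(800,350),interpolation=cv2.INTER_NEAREST),cv2.COLORMAP_JET)
cv2.imwrite("pics/crop.png",cv2.resize(np.vstack([a,b]),(685,600)))
for n,C in(("top",P),("side",Q)):
    x,y,z=C[...,0],C[...,1],C[...,2]
    reg=(x>.2)&(x<.55)&(y>-.5)&(y<-.13)
    print(n,"table z",np.median(z[reg&(abs(z)<.02)]))
    m=reg&(z>.062)&(z<.09); p=C[m]
    (c,s,an)=cv2.minAreaRect(p[:,:2].astype(np.float32)); print(m.sum(),c,s,an,p.min(0).round(3),p.max(0).round(3))
    for y0 in np.arange(-.46,-.2,.01):
        k=m&(abs(y-y0)<.005)
        if k.sum(): print(round(y0,3),k.sum(),x[k].min().round(4),x[k].max().round(4),z[k].max().round(3),np.round(np.average(x[k]),4))
E
```

```text
top table z 0.00038219036739972623
1378 (0.5082524418830872, -0.3223917484283447) (0.06616252660751343, 0.21559959650039673) 4.796344757080078 [ 0.479 -0.429  0.062] [ 0.549 -0.214  0.084]
-0.43 26 0.5099 0.5483 0.081 0.5254
-0.42 85 0.5088 0.5485 0.084 0.5275
-0.41 107 0.509 0.5491 0.083 0.5273
-0.4 63 0.5131 0.5431 0.078 0.5271
-0.39 58 0.5146 0.5406 0.077 0.5265
-0.38 58 0.4801 0.5398 0.076 0.5206
-0.37 67 0.4794 0.537 0.076 0.5143
-0.36 71 0.4818 0.5387 0.076 0.5147
-0.35 68 0.4834 0.5357 0.076 0.5143
-0.34 66 0.4852 0.5373 0.075 0.5155
-0.33 70 0.4863 0.5374 0.075 0.5137
-0.32 69 0.4881 0.5356 0.075 0.5147
-0.31 69 0.4896 0.5359 0.077 0.515
-0.3 71 0.4923 0.5333 0.075 0.5146
-0.29 68 0.4939 0.5346 0.076 0.5153
-0.28 65 0.4959 0.5312 0.076 0.5148
-0.27 70 0.4977 0.5321 0.076 0.514
-0.26 68 0.4981 0.5334 0.078 0.5152
-0.25 70 0.5036 0.5352 0.08 0.5174
-0.24 49 0.5086 0.5324 0.076 0.5192
-0.23 24 0.5136 0.5251 0.072 0.5188
-0.22 14 0.5145 0.5214 0.067 0.5182
-0.21 2 0.5166 0.5193 0.065 0.518
side table z -0.0024242471896366302
345 (0.5053412914276123, -0.32360222935676575) (0.06467
[... 215 characters left out ...]
.5144 0.5437 0.078 0.5311
-0.39 15 0.5134 0.5382 0.072 0.5261
-0.38 12 0.4779 0.5361 0.071 0.5203
-0.37 17 0.4765 0.5352 0.072 0.5113
-0.36 13 0.4789 0.5297 0.072 0.5107
-0.35 17 0.4809 0.5323 0.071 0.5088
-0.34 15 0.4831 0.5331 0.07 0.5117
-0.33 13 0.4852 0.5322 0.071 0.5141
-0.32 13 0.4872 0.5266 0.073 0.5117
-0.31 17 0.4864 0.5321 0.072 0.511
-0.3 20 0.4883 0.5307 0.071 0.5139
-0.29 14 0.493 0.5287 0.074 0.5115
-0.28 16 0.4924 0.5312 0.072 0.5132
-0.27 18 0.494 0.5294 0.072 0.5107
-0.26 16 0.4955 0.5282 0.072 0.5064
-0.25 17 0.5031 0.5296 0.074 0.517
-0.24 26 0.5024 0.5306 0.073 0.5168
-0.23 11 0.5101 0.5201 0.07 0.5149
-0.22 2 0.5175 0.5181 0.064 0.5178
-0.21 1 0.5138 0.5138 0.062 0.5138
```

View pics/crop.png

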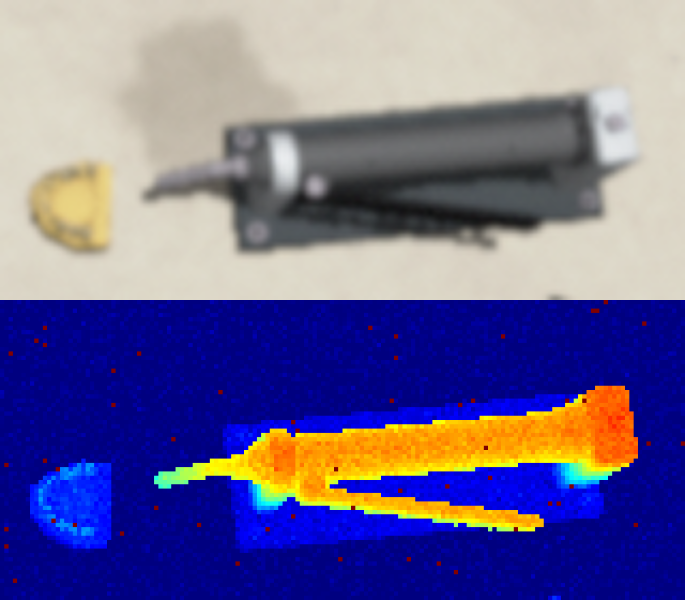

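```bash
python3 - <<'E'
from h import *
for n in("top","side"):
    f=dict(np.load(n+"0.npz"));C=cloud(f);x,y,z=np.moveaxis(C,-1,0)
    im=f["frame"].astype(int); reg=(x>.43)&(x<.6)&(y>-.46)&(y<-.2)
    dark=(im.sum(-1)<300)&reg
    for zt in(.01,):
        m=(dark&(z>.004)&(z<.016)); p=C[m]; print(n,"plate",m.sum(),cv2.minAreaRect(p[:,:2].astype(np.float32)))
    m=reg&(z>.066)&(z<.09)&(y<-.265)&(y>-.385)&(x>.515-.07*(y+.325)-.012)
    p=C[m]; a=np.polyfit(p[:,1],p[:,0],1); lo=[];hi=[];ys=np.arange(-.38,-.27,.01)
    for q in ys:
        k=reg&(z>.055)&(abs(y-q)<.005)&(x>.50-.07*(y+.325)+.0); lo.append(x[k].min());hi.append(x[k].max())
    print("body mean x(y)",a,np.polyval(a,-.335),"far edge",np.polyfit(ys,hi,1),np.polyval(np.polyfit(ys,hi,1),-.335))
    m=reg&(z>.062)&(z<.09)&(y<-.29)&(x<.5-.07*(y+.325)); p=C[m]; b=np.polyfit(p[:,1],p[:,0],1); print("lever",b,np.polyval(b,-.335),p[:,1].min(),p[:,1].max())
    m=reg&(z>.055)&(y<-.39); p=C[m]; print("rear sup",cv2.minAreaRect(p[:,:2].astype(np.float32)))
    m=(x>.43)&(x<.6)&(y>-.2)&(y<-.1)&(z>.012)&(z<.04); print("cast",C[m].min(0),C[m].max(0))
E
```

```text
top plate 914 ((0.4912206828594208, -0.3388238251209259), (0.12893103063106537, 0.20600944757461548), 2.7835822105407715)
body mean x(y) [-0.07778464  0.49714311] 0.5232009638946619 far edge [-0.06403249  0.5149229 ] 0.5363737799359115
lever [0.1656018  0.54416454] 0.48868793347060013 -0.37944980232503633 -0.29007444225028556
rear sup ((0.528785228729248, -0.4093283414840698), (0.04040244594216347, 0.0381651297211647), 1.1909701824188232)
cast [ 0.48801086 -0.16897566  0.0120421 ] [ 0.53554415 -0.12604781  0.02899354]
side plate 304 ((0.4923251271247864, -0.33860674500465393), (0.12879619002342224, 0.21652324497699738), 1.1812098026275635)
body mean x(y) [-0.07336421  0.4967189 ] 0.5212959061198709 far edge [-0.0482958   0.51653596] 0.5327150591779329
lever [0.18152698 0.54606852] 0.4852569828507053 -0.375483016281259 -0.293041566495295
rear sup ((0.5252261161804199, -0.4099751114845276), (0.038074806332588196, 0.04055822268128395), 8.565098762512207)
cast [ 0.4863086  -0.19353576  0.01200656] [ 0.53112468 -0.12253725  0.03894003]
```

arm_command --rows '[{"fingers": 1,"az": -7.1},{"fingers": 1,"az": -7.1},{"fingers": 1,"az": -7.1},{"fingers": 1,"az": -7.1},{"fingers": 1,"az": -7.1},{"fingers": 1,"az": -7.1},{"fingers": 1,"az": -7.1},{"fingers": 1,"az": -7.1},{"fingers": 1,"az": -7.1},{"fingers": 1,"az": -7.1}]' --grip_force 20

```text
validation failed for argument at $.ro...
```

```bash
cat > go.py <<'E'
import numpy as np,sys
from bench import r
from scipy.spatial.transform import Rotation as R
o=r.get_obs();Rm=R.from_rotvec(o["orientation"])
gx=np.array([-.077,1,0]);gx/=np.linalg.norm(gx);gz=np.array([0,0,1.]);gy=np.cross(gz,gx)
O=np.array([.522,-.336,0]);t=O+.0055*gy+.06*gz
G=R.from_matrix(np.stack([gx,-gy,-gz],1))  # tool y = -gun y
print("clock",o["clock"],"j",np.round(o["joints"],2),"tcp",np.round(o["tcp_pos"],4),"F",np.round(o["contact_force"],1),"w",o["grip_width"],o["gripper_force"])
print("target",t.round(4),"tool shift mm",(Rm.inv().apply(t-o["tcp_pos"])*1e3).round(1),"turn deg",np.degrees((Rm.inv()*G).as_rotvec()).round(2))
E
python3 go.py
```

```text
clock 0.1 j [ 1.18  0.48  0.02  1.56 -0.01  1.11 -0.08] tcp [ 0.185  -0.6486  0.2494] F [-0.3 -0.   0.3] w 0.08545312359030428 0.0
target [ 0.5165 -0.3364  0.06  ] tool shift mm [ 404.5 -209.   189.7] turn deg [-9.000e-02 -6.000e-02 -7.848e+01]
```

arm_command --rows '[{"fingers": 1,"x": 0,"y": 0,"z": 0,"ax": 0,"ay": 0,"az": -7.1},{"fingers": 1,"x": 0,"y": 0,"z": 0,"ax": 0,"ay": 0,"az": -7.1},{"fingers": 1,"x": 0,"y": 0,"z": 0,"ax": 0,"ay": 0,"az": -7.1},{"fingers": 1,"x": 0,"y": 0,"z": 0,"ax": 0,"ay": 0,"az": -7.1},{"fingers": 1,"x": 0,"y": 0,"z": 0,"ax": 0,"ay": 0,"az": -7.1},{"fingers": 1,"x": 0,"y": 0,"z": 0,"ax": 0,"ay": 0,"az": -7.1},{"fingers": 1,"x": 0,"y": 0,"z": 0,"ax": 0,"ay": 0,"az": -7.1},{"fingers": 1,"x": 0,"y": 0,"z": 0,"ax": 0,"ay": 0,"az": -7.1},{"fingers": 1,"x": 0,"y": 0,"z": 0,"ax": 0,"ay": 0,"az": -7.1},{"fingers": 1,"x": 0,"y": 0,"z": 0,"ax": 0,"ay": 0,"az": -7.1}]' --grip_force 20

```text
clock: 0.93
tcp_pos: [0.185, -0.6488, 0.2497]
orientation: [-2.273, -2.167, -0.001]
contact_force: [0.3, -0.0, -0.3]
grip_width: 0.0855
gripper_force: 0.0
```

arm_command --rows '[{"fingers": 1,"x": 0,"y": 0,"z": 0,"ax": 0,"ay": 0,"az": -7.1},{"fingers": 1,"x": 0,"y": 0,"z": 0,"ax": 0,"ay": 0,"az": -0.4},{"fingers": 1,"x": 0,"y": 0,"z": 0,"ax": 0,"ay": 0,"az": 0}]'

```text
clock: 1.18
tcp_pos: [0.1849, -0.6489, 0.2498]
orientation: [-2.138, -2.301, -0.001]
contact_force: [-0.8, 0.3, 0.3]
grip_width: 0.0855
gripper_force: 0.0
```

```bash
python3 go.py
```

```text
clock 1.1833 j [ 1.39  0.49 -0.27  1.54  0.14  1.13  1.16] tcp [ 0.1849 -0.6489  0.2498] F [-0.8  0.3  0.3] w 0.08550479816238822 0.0
target [ 0.5165 -0.3364  0.06  ] tool shift mm [287.  353.8 190.1] turn deg [ 0.   -0.05 -0.18]
```

arm_command --rows '[{"fingers": 1,"x": 0.02,"y": 0.025,"z": 0,"ax": 0,"ay": 0,"az": 0},{"fingers": 1,"x": 0.02,"y": 0.025,"z": 0,"ax": 0,"ay": 0,"az": 0},{"fingers": 1,"x": 0.02,"y": 0.025,"z": 0,"ax": 0,"ay": 0,"az": 0},{"fingers": 1,"x": 0.02,"y": 0.025,"z": 0,"ax": 0,"ay": 0,"az": 0},{"fingers": 1,"x": 0.02,"y": 0.025,"z": 0,"ax": 0,"ay": 0,"az": 0},{"fingers": 1,"x": 0.02,"y": 0.025,"z": 0,"ax": 0,"ay": 0,"az": 0},{"fingers": 1,"x": 0.02,"y": 0.025,"z": 0,"ax": 0,"ay": 0,"az": 0},{"fingers": 1,"x": 0.02,"y": 0.025,"z": 0,"ax": 0,"ay": 0,"az": 0},{"fingers": 1,"x": 0.02,"y": 0.025,"z": 0,"ax": 0,"ay": 0,"az": 0},{"fingers": 1,"x": 0.02,"y": 0.025,"z": 0,"ax": 0,"ay": 0,"az": 0}]'

```text
clock: 2.02
tcp_pos: [0.4199, -0.4292, 0.2503]
orientation: [-2.139, -2.301, 0.0]
contact_force: [1.2, -0.1, 0.2]
grip_width: 0.0852
gripper_force: 0.0
```

arm_command --rows '[{"fingers": 1,"x": 0.02,"y": 0.025,"z": 0,"ax": 0,"ay": 0,"az": 0},{"fingers": 1,"x": 0.02,"y": 0.025,"z": 0,"ax": 0,"ay": 0,"az": 0},{"fingers": 1,"x": 0.02,"y": 0.025,"z": 0,"ax": 0,"ay": 0,"az": 0},{"fingers": 1,"x": 0.02,"y": 0.025,"z": 0,"ax": 0,"ay": 0,"az": 0},{"fingers": 1,"x": 0.007,"y": 0.004,"z": 0.02,"ax": 0,"ay": 0,"az": 0},{"fingers": 1,"x": 0,"y": 0,"z": 0.03,"ax": 0,"ay": 0,"az": 0},{"fingers": 1,"x": 0,"y": 0,"z": 0.02,"ax": 0,"ay": 0,"az": 0},{"fingers": 1,"x": 0,"y": 0,"z": 0,"ax": 0,"ay": 0,"az": 0},{"fingers": 1,"x": 0,"y": 0,"z": 0,"ax": 0,"ay": 0,"az": 0}]'

```text
clock: 2.77
tcp_pos: [0.5153, -0.3355, 0.1796]
orientation: [-2.135, -2.301, 0.001]
contact_force: [-0.9, -0.2, 0.2]
grip_width: 0.0854
gripper_force: 0.0
```

```bash
python3 go.py
```

```text
clock 2.7667 j [ 0.77  0.48 -0.4   1.75  0.22  0.96  0.36] tcp [ 0.5153 -0.3355  0.1796] F [-0.9 -0.2  0.2] w 0.08544432707968223 0.0
target [ 0.5165 -0.3364  0.06  ] tool shift mm [ -1.2   1.3 119.5] turn deg [-0.12 -0.08 -0.12]
```

arm_command --rows '[{"fingers": 1,"x": -0.001,"y": 0.0013,"z": 0.03,"ax": 0,"ay": 0,"az": 0},{"fingers": 1,"x": 0,"y": 0,"z": 0.03,"ax": 0,"ay": 0,"az": 0},{"fingers": 1,"x": 0,"y": 0,"z": 0,"ax": 0,"ay": 0,"az": 0},{"fingers": 1,"x": 0,"y": 0,"z": 0,"ax": 0,"ay": 0,"az": 0}]'

```text
clock: 3.1
tcp_pos: [0.5172, -0.3368, 0.1209]
orientation: [-2.135, -2.303, 0.0]
contact_force: [1.1, 0.6, -0.2]
grip_width: 0.0855
gripper_force: 0.0
```

```bash
python3 go.py; python3 - <<'E'
from bench import r
import cv2,numpy as np
a=r.grab_frame("top");b=r.grab_frame("side")
A=cv2.resize(a["frame"][140:240,310:460,::-1],(450,300),interpolation=cv2.INTER_CUBIC)
B=cv2.resize(b["frame"][80:230,220:345,::-1],(250,300),interpolation=cv2.INTER_CUBIC)
cv2.imwrite("pics/m1.png",np.hstack([A,B]))
E
```

```text
clock 3.1 j [ 0.76  0.56 -0.38  1.79  0.26  0.85  0.33] tcp [ 0.5172 -0.3368  0.1209] F [ 1.1  0.6 -0.2] w 0.085511813501911 0.0
target [ 0.5165 -0.3364  0.06  ] tool shift mm [ 0.4 -0.6 60.9] turn deg [-0.05 -0.03 -0.07]
```

View pics/m1.png

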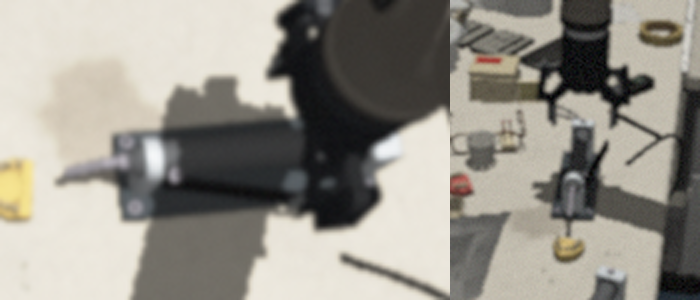

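The gripper hangs over the gun with its fingers straddling the body and lever (side crop: fingers at about (550,110) and (615,110), gun body at (580,150)). I'm descending.

arm_command --rows '[{"fingers": 1,"x": 0,"y": -0.0005,"z": 0.015,"ax": 0,"ay": 0,"az": 0},{"fingers": 1,"x": 0,"y": 0,"z": 0.015,"ax": 0,"ay": 0,"az": 0},{"fingers": 1,"x": 0,"y": 0,"z": 0.01,"ax": 0,"ay": 0,"az": 0},{"fingers": 1,"x": 0,"y": 0,"z": 0.01,"ax": 0,"ay": 0,"az": 0},{"fingers": 1,"x": 0,"y": 0,"z": 0.01,"ax": 0,"ay": 0,"az": 0},{"fingers": 1,"x": 0,"y": 0,"z": 0,"ax": 0,"ay": 0,"az": 0},{"fingers": 1,"x": 0,"y": 0,"z": 0,"ax": 0,"ay": 0,"az": 0}]'

```text
clock: 3.78
tcp_pos: [0.5168, -0.3366, 0.0602]
orientation: [-2.134, -2.305, 0.0]
contact_force: [0.5, -0.0, 0.5]
grip_width: 0.0853
gripper_force: 0.0
```

```bash
python3 go.py; python3 - <<'E'
from bench import r
import cv2,numpy as np
b=r.grab_frame("side");a=r.grab_frame("top")
A=cv2.resize(a["frame"][150:230,330:450,::-1],(450,300),interpolation=cv2.INTER_CUBIC)
B=cv2.resize(b["frame"][110:210,245:328,::-1],(249,300),interpolation=cv2.INTER_CUBIC)
cv2.imwrite("pics/m2.png",np.hstack([A,B]))
E
```

```text
clock 3.7833 j [ 0.73  0.64 -0.35  1.82  0.31  0.74  0.3 ] tcp [ 0.5168 -0.3366  0.0602] F [ 0.5 -0.   0.5] w 0.08530243021103767 0.0
target [ 0.5165 -0.3364  0.06  ] tool shift mm [ 0.2 -0.3  0.2] turn deg [-0.02 -0.02  0.01]
```

View pics/m2.png

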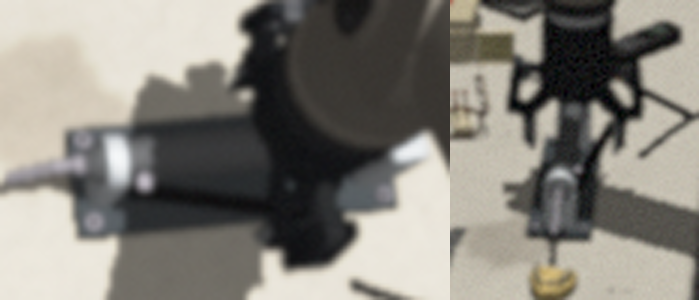

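Both fingers are down, one on each side of the body and lever (side crop, about (530,125) and (617,125)), and there's no contact force. I'm closing the gripper.

arm_command --rows '[{"fingers": 0.1,"x": 0,"y": 0,"z": 0,"ax": 0,"ay": 0,"az": 0},{"fingers": 0.1,"x": 0,"y": 0,"z": 0,"ax": 0,"ay": 0,"az": 0},{"fingers": 0.1,"x": 0,"y": 0,"z": 0,"ax": 0,"ay": 0,"az": 0},{"fingers": 0.1,"x": 0,"y": 0,"z": 0,"ax": 0,"ay": 0,"az": 0},{"fingers": 0.1,"x": 0,"y": 0,"z": 0,"ax": 0,"ay": 0,"az": 0}]' --grip_force 25

```text
clock: 4.3
tcp_pos: [0.5152, -0.3372, 0.0603]
orientation: [-2.134, -2.303, 0.003]
contact_force: [-4.7, -1.0, 2.6]
grip_width: 0.047
gripper_force: 2.6
```

arm_command --rows '[{"fingers": -0.4,"x": 0,"y": 0,"z": 0,"ax": 0,"ay": 0,"az": 0},{"fingers": -0.4,"x": 0,"y": 0,"z": 0,"ax": 0,"ay": 0,"az": 0},{"fingers": -0.4,"x": 0,"y": 0,"z": 0,"ax": 0,"ay": 0,"az": 0},{"fingers": -0.4,"x": 0,"y": 0,"z": 0,"ax": 0,"ay": 0,"az": 0},{"fingers": -0.4,"x": 0,"y": 0,"z": 0,"ax": 0,"ay": 0,"az": 0},{"fingers": -0.4,"x": 0,"y": 0,"z": 0,"ax": 0,"ay": 0,"az": 0}]'

```text
clock: 4.8
tcp_pos: [0.519, -0.3371, 0.0614]
orientation: [2.131, 2.303, 0.003]
contact_force: [4.3, -1.3, 4.9]
grip_width: 0.035
gripper_force: 29.9
```

arm_command --rows '[{"fingers": -0.4,"x": 0,"y": 0,"z": 0,"ax": 0,"ay": 0,"az": 0},{"fingers": -0.4,"x": 0,"y": 0,"z": 0,"ax": 0,"ay": 0,"az": 0},{"fingers": -0.4,"x": 0,"y": 0,"z": 0,"ax": 0,"ay": 0,"az": 0},{"fingers": -0.4,"x": 0,"y": 0,"z": 0,"ax": 0,"ay": 0,"az": 0},{"fingers": -0.4,"x": 0,"y": 0,"z": 0,"ax": 0,"ay": 0,"az": 0},{"fingers": -0.4,"x": 0,"y": 0,"z": 0,"ax": 0,"ay": 0,"az": 0},{"fingers": -0.4,"x": 0,"y": 0,"z": 0,"ax": 0,"ay": 0,"az": 0},{"fingers": -0.4,"x": 0,"y": 0,"z": 0,"ax": 0,"ay": 0,"az": 0},{"fingers": -0.4,"x": 0,"y": 0,"z": 0,"ax": 0,"ay": 0,"az": 0},{"fingers": -0.4,"x": 0,"y": 0,"z": 0,"ax": 0,"ay": 0,"az": 0}]'

```text
clock: 5.63
tcp_pos: [0.519, -0.3371, 0.0614]
orientation: [2.131, 2.303, 0.003]
contact_force: [5.3, -1.3, 4.4]
grip_width: 0.0348
gripper_force: 29.9
```

arm_command --rows '[{"fingers": -0.4,"x": 0,"y": 0,"z": 0,"ax": 0,"ay": 0,"az": 0},{"fingers": -0.4,"x": 0,"y": 0,"z": 0,"ax": 0,"ay": 0,"az": 0},{"fingers": -0.4,"x": 0,"y": 0,"z": 0,"ax": 0,"ay": 0,"az": 0},{"fingers": -0.4,"x": 0,"y": 0,"z": 0,"ax": 0,"ay": 0,"az": 0},{"fingers": -0.4,"x": 0,"y": 0,"z": 0,"ax": 0,"ay": 0,"az": 0},{"fingers": -0.4,"x": 0,"y": 0,"z": 0,"ax": 0,"ay": 0,"az": 0},{"fingers": -0.4,"x": 0,"y": 0,"z": 0,"ax": 0,"ay": 0,"az": 0},{"fingers": -0.4,"x": 0,"y": 0,"z": 0,"ax": 0,"ay": 0,"az": 0},{"fingers": -0.4,"x": 0,"y": 0,"z": 0,"ax": 0,"ay": 0,"az": 0},{"fingers": -0.4,"x": 0,"y": 0,"z": 0,"ax": 0,"ay": 0,"az": 0}]'

```text
clock: 6.47
tcp_pos: [0.519, -0.3371, 0.0614]
orientation: [2.131, 2.303, 0.003]
contact_force: [5.4, -1.7, 4.7]
grip_width: 0.0354
gripper_force: 29.9
```

arm_command --rows '[{"fingers": 1,"x": 0,"y": 0,"z": 0,"ax": 0,"ay": 0,"az": 0},{"fingers": 1,"x": 0,"y": 0,"z": 0,"ax": 0,"ay": 0,"az": 0},{"fingers": 1,"x": 0,"y": 0,"z": 0,"ax": 0,"ay": 0,"az": 0},{"fingers": 1,"x": 0,"y": 0,"z": 0,"ax": 0,"ay": 0,"az": 0},{"fingers": 1,"x": 0,"y": 0,"z": 0,"ax": 0,"ay": 0,"az": 0},{"fingers": 1,"x": 0,"y": 0,"z": 0,"ax": 0,"ay": 0,"az": 0},{"fingers": 1,"x": 0,"y": 0,"z": 0,"ax": 0,"ay": 0,"az": 0},{"fingers": 1,"x": 0,"y": 0,"z": 0,"ax": 0,"ay": 0,"az": 0}]'

```text
clock: 7.13
tcp_pos: [0.517, -0.3367, 0.0604]
orientation: [2.134, 2.305, 0.0]
contact_force: [0.6, -0.3, 0.2]
grip_width: 0.0855
gripper_force: 0.0
```

Open, with no contact. I'm lifting straight up and moving back clear.

arm_command --rows '[{"fingers": 1,"x": 0,"y": 0,"z": -0.01,"ax": 0,"ay": 0,"az": 0},{"fingers": 1,"x": 0,"y": 0,"z": -0.02,"ax": 0,"ay": 0,"az": 0},{"fingers": 1,"x": 0,"y": 0,"z": -0.03,"ax": 0,"ay": 0,"az": 0},{"fingers": 1,"x": 0,"y": 0,"z": -0.035,"ax": 0,"ay": 0,"az": 0},{"fingers": 1,"x": 0,"y": 0,"z": -0.035,"ax": 0,"ay": 0,"az": 0},{"fingers": 1,"x": 0,"y": 0,"z": -0.035,"ax": 0,"ay": 0,"az": 0},{"fingers": 1,"x": 0,"y": 0,"z": -0.03,"ax": 0,"ay": 0,"az": 0},{"fingers": 1,"x": -0.03,"y": 0,"z": 0,"ax": 0,"ay": 0,"az": 0},{"fingers": 1,"x": -0.035,"y": 0,"z": 0,"ax": 0,"ay": 0,"az": 0},{"fingers": 1,"x": -0.035,"y": 0,"z": 0,"ax": 0,"ay": 0,"az": 0}]'

```text
clock: 7.97
tcp_pos: [0.5252, -0.437, 0.2578]
orientation: [2.13, 2.305, 0.0]
contact_force: [0.3, 0.0, -0.4]
grip_width: 0.0855
gripper_force: 0.0
```

arm_command --rows '[{"fingers": 1,"x": -0.03,"y": 0,"z": 0,"ax": 0,"ay": 0,"az": 0},{"fingers": 1,"x": -0.03,"y": 0,"z": 0,"ax": 0,"ay": 0,"az": 0},{"fingers": 1,"x": -0.02,"y": 0,"z": 0,"ax": 0,"ay": 0,"az": 0},{"fingers": 1,"x": 0,"y": 0,"z": 0,"ax": 0,"ay": 0,"az": 0},{"fingers": 1,"x": 0,"y": 0,"z": 0,"ax": 0,"ay": 0,"az": 0},{"fingers": 1,"x": 0,"y": 0,"z": 0,"ax": 0,"ay": 0,"az": 0}]'

```text
clock: 8.47
tcp_pos: [0.5311, -0.5149, 0.2557]
orientation: [-2.133, -2.306, -0.002]
contact_force: [-0.8, -0.2, 1.0]
grip_width: 0.0851
gripper_force: 0.0
```

```bash
python3 go.py; python3 - <<'E'
from h import *
from bench import r
f=r.grab_frame("top");C=cloud(f);x,y,z=np.moveaxis(C,-1,0)
m=(x>.43)&(x<.6)&(y>-.2)&(y<-.1)&(z>.012)&(z<.04); print("cast",C[m].min(0),C[m].max(0))
m=(x>.43)&(z>.062)&(z<.09)&(y<-.29)&(y>-.39)&(x<.5-.07*(y+.325)); p=C[m]
if len(p)>20: b=np.polyfit(p[:,1],p[:,0],1); print("lever",b,np.polyval(b,-.335),len(p))
cv2.imwrite("pics/end.png",f["frame"][100:300,100:500,::-1])
E
```

```text
clock 8.4667 j [ 0.91  0.61 -0.35  1.35  0.21  1.22  0.62] tcp [ 0.5311 -0.5149  0.2557] F [-0.8 -0.2  1. ] w 0.08513942607688813 0.0
target [ 0.5165 -0.3364  0.06  ] tool shift mm [178.9  -0.7 195.9] turn deg [ 0.03 -0.05  0.07]
cast [ 0.48789215 -0.16931567  0.01204251] [ 0.53569556 -0.12632048  0.02930781]
lever [0.16516819 0.54413388] 0.48880253973952936 139
```

View pics/end.png

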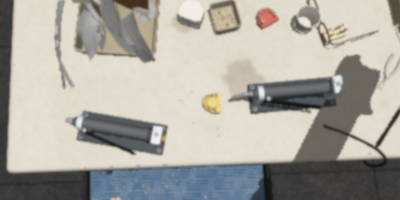

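The lever is back at rest (crop, about (290,105)), the cast at (212,103) hasn't moved, and the arm is clear.

```bash
python3 -c "
from bench import r
print(r.hand_in())"
```

```text
the job is handed in; nothing more can be done
None
```

The job is handed in: I squeezed the blow gun's trigger fully in (fingers closed to 35 mm, about 30 N) for about two seconds, then let go; the lever sprang back, the cast did not move, the other gun was not touched, and the arm is clear at about 8.5 s of the 32 s.

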